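# Pack the staining kit caddy

## Robot

A 6-joint arm with a two-finger parallel gripper is mounted at the origin on a cart in front of the work surface, level with it; the furniture and walls round the work are solid. World frame = base frame: x ahead of the robot, y to its left, z up, the work surface at z = 0. Lengths are in m, angles in rad, forces in N, time in s.
With the tool pointing down it reaches from about 0.375 to 0.975 m from the base axis. Payload 3.8 kg.
Tool frame: the origin (TCP) lies midway between the tips of the shut fingers; the grasp point (between the pads) lies 19 mm behind it; x points along the fingers, y is the direction in which the jaws open and shut, and the axes are right-handed (so a half turn about x gives the same grasp; the last joint's range is limited). The gripper opens to 88 mm and grips with 3 to 60 N. Pads are 18 mm wide; open, the fingers measure 123 mm over their backs; the gripper's body (75 mm by 187 mm) begins 45 mm behind the grasp point.
Start: joints at [-0.037, 0.264, 1.604, -0, 1.274, -0.037], TCP at [0.675, -0, 0.239] pointing down, gripper open.
Joint ranges: [-2.63, 2.63], [-0.94, 2.18], [0.31, 2.57], [-1.31, 4.45], [0, 2.66], [-2.55, 2.55]. Speed limits (rad/s): [2.57, 2.57, 3.14, 3.14, 3.14, 3.14].

## Interface

Orientations are given as a rotation vector (axis times angle).
In Python, from cell import manip, inverse_kinematics, cams, order gives the robot as it stands. Calls block until the motion is done:
- manip.move_pose(position, orientation): joint-space move of the TCP to a pose.
- manip.move_linear(position, rate=0.15, rot=None): straight line of the TCP; rot=None keeps the orientation; rate is the mean speed in m/s.
- manip.set_joints(angles): joint-space move.
- manip.set_gripper(opening, force=None): finger opening in m; force is the grip in N (None keeps the last); returns when the fingers have stopped.
- manip.dwell(seconds).
- inverse_kinematics(position, orientation): joint angles nearest the present ones, or None.
- manip.state(): the state.
- cams.capture(name): name is "scene" or "side" or "wrist"; returns a dict with "image" (400x640x3 uint8, blue, green, red), "z_map" (400x640 float32, m along the optical axis (not along the pixel's ray), 0 where there is no reading), "intrinsics" (3x3 intrinsics, pixels), "position" and "orientation" of the camera in the world; the wrist camera has in their place "T_tool_cam" (4x4, takes a point from camera to tool coordinates, whose origin is the TCP and whose axes are the tool frame's). Camera axes: x right, y down, z forward; pixel columns grow to the right and rows downward; lengths in m; the calibration is good to about 2 mm. A picture is of the moment at which its call begins: read the wrist's pose just before it.
A pose or a line that the arm cannot do raises manip.IKError and nothing moves.
- order.close_job(): hands the job in, once; it reports no verdict.
The state is a dict: "clock": time; "joint_pos": joint angles; "joint_velocities": joint speeds; "tau": joint torques, N m; "tool_pos": TCP position; "tcp_rot": TCP orientation; "contact_force": force on the tool from outside, world axes, zero at the start; "moment": the same for the moment, N m; "gripper_width": finger opening in m.
Only numpy, scipy, OpenCV 4.12 (cv2) and the standard library are available. Lean on these libraries where they do the work, as an engineer would, in place of code of your own. Each camera call takes 0.05 s, during which the arm holds its last target. There are 200 camera calls.

## Task

Pack the kit caddy on the bench: stand the dropper bottle that is beside it (not one of the pair in the steel tray at the far left end) in the large round well, the smaller of the two glass vials in the small round well, the small beaker in the large square well and the smaller of the two rubber stoppers in the small square well, each upright and right down on the floor of its well. Set the bottle and the glass down gently instead of dropping them. The larger vial and the larger stopper do not belong to the kit: leave them standing where they are.

Things in the scene. Friction and masses are not known exactly. Their poses are not given: they have to be found in the camera images.
- block_large_round: Grey plastic block, 73 x 73 x 26 mm, one of four in a row (74 mm apart, order varies) in a fixed steel tray 306 x 82 x 14 mm, the caddy; all immovable. Centred in its top: a large round well, 62 mm across and 20 mm deep (floor 6 mm above the origin). Origin: centre of its underside, 3 mm above the bench; its top is 29 mm above the bench. z up, y along the row, x across it.
- block_small_round: Grey plastic block, 73 x 73 x 26 mm, one of four in a row (74 mm apart, order varies) in a fixed steel tray 306 x 82 x 14 mm, the caddy; all immovable. Centred in its top: a small round well, 42 mm across and 18 mm deep (floor 8 mm above the origin). Origin: centre of its underside, 3 mm above the bench; its top is 29 mm above the bench. z up, y along the row, x across it.
- block_large_square: Grey plastic block, 73 x 73 x 26 mm, one of four in a row (74 mm apart, order varies) in a fixed steel tray 306 x 82 x 14 mm, the caddy; all immovable. Centred in its top: a large square well, 62 x 62 mm and 12 mm deep (floor 14 mm above the origin). Origin: centre of its underside, 3 mm above the bench; its top is 29 mm above the bench. z up, y along the row, x across it.
- block_small_square: Grey plastic block, 73 x 73 x 26 mm, one of four in a row (74 mm apart, order varies) in a fixed steel tray 306 x 82 x 14 mm, the caddy; all immovable. Centred in its top: a small square well, 42 x 42 mm and 10 mm deep (floor 16 mm above the origin). Origin: centre of its underside, 3 mm above the bench; its top is 29 mm above the bench. z up, y along the row, x across it.
- dropper_bottle: Amber dropper bottle with black dropper cap, standing upright on the bare bench near the caddy (a similar pair in a small tray far to the left is scenery): 107 mm tall, 70 g; body 33 mm across up to 66 mm, then a collar 19 mm across to 77 mm and a rubber teat 12 mm across to the top. Rigid. Origin: centre of its underside, z up.
- small_vial: The smaller of two glass vials, clear, standing upright, 23 mm across and 62 mm tall, 30 g, rigid, straight body up to 45 mm and a slightly narrower neck. Origin: centre of its underside, z up. (The other vial is much larger: 35 x 92 mm.)
- beaker: Small clear glass beaker, open at the top, standing upright, 34 mm across and 42 mm tall, 22 g, straight sides, rigid. Origin: centre of its underside, z up.
- small_stopper: The smaller of two dark rubber stoppers, standing upright on its narrow end, 27 mm across at the top and 24 mm tall, 20 g, firm; it grips like a straight cylinder 27 mm across. Origin: centre of its underside, z up.
- large_vial: Look-alike that stays: the larger glass vial, clear with a blank white label band, 35 mm across and 92 mm tall, standing upright on the bench, 60 g, loose. Origin: centre of its underside, z up.
- large_stopper: Look-alike that stays: the larger dark rubber stopper, 41 mm across at the top, 33 mm at the foot and 38 mm tall, standing on the bench, 60 g, loose. Origin: centre of its underside, z up.
There are look-alikes about, which are no part of the job. Leave any turquoise or yellow look-alike of the dropper_bottle alone. Leave any red look-alike of the block_large_round alone.

How it is judged:
By the outcome, as a careful person would: the job done as asked, in the order asked, and still so for the second after the job is handed in, with the robot touching nothing.
It also fails if it takes over 106 s, if anything falls off the work surface, if the arm or the gripper's body presses on something with over 40 N, if the wrist force passes 120 N, or if a joint passes its speed limit or range.

## Working session

There is one attempt and no reset: what is moved stays moved. The work goes in short steps, each a Python script; the robot and the scene stay as the last script left them, time stands still between calls to the robot, and variables do not carry over. Pictures are saved under pics/ and viewed, about 12 in all and at most 16, crops included, and the job is handed in when it is done.

```bash
ls; mkdir -p pics; cat > h.py <<'E'
import numpy as np, cv2
from scipy.spatial.transform import Rotation as R
from cell import manip, inverse_kinematics, cams, order
def rotm(o):
    o=np.array(o,float)
    if o.shape==(3,3): return o
    return R.from_rotvec(o).as_matrix() if o.size==3 else R.from_quat(o).as_matrix()
def grab(name):
    s=manip.state(); c=cams.capture(name)
    if 'T_tool_cam' in c:
        T=np.eye(4);T[:3,:3]=rotm(s['tcp_rot']);T[:3,3]=s['tool_pos'];T=T@np.array(c['T_tool_cam'])
    else:
        T=np.eye(4);T[:3,:3]=rotm(c['orientation']);T[:3,3]=c['position']
    return c['image'],c['z_map'],np.array(c['intrinsics']),T
def cloud(z,K,T):
    v,u=np.mgrid[:z.shape[0],:z.shape[1]]
    P=np.stack([(u-K[0,2])/K[0,0]*z,(v-K[1,2])/K[1,1]*z,z],-1)
    P=P@T[:3,:3].T+T[:3,3]; P[z==0]=np.nan
    return P
def onplane(u,v,h,K,T):
    d=T[:3,:3]@np.array([(u-K[0,2])/K[0,0],(v-K[1,2])/K[1,1],1]); return T[:3,3]+d*(h-T[2,3])/d[2]
E
python3 - <<'E'
from h import *
print(manip.state())
for n in ('scene','side','wrist'):
    im,z,K,T=grab(n); cv2.imwrite(f'pics/{n}0.png',im); np.savez(f'{n}0.npz',im=im,z=z,K=K,T=T); print(n,K[0,0],T.round(3).tolist())
E
```

```text
pics
{'clock': 0.0, 'joint_pos': array([-3.68991641e-02,  2.64755734e-01,  1.60534773e+00, -2.24528866e-05,
        1.27367239e+00, -3.68945925e-02]), 'joint_velocities': array([ 1.11348459e-04, -1.40270738e-03, -4.86015273e-05, -7.06320637e-04,
        3.01332957e-04, -3.87678777e-04]), 'tau': array([-9.59501231e-04, -5.02113855e+01, -3.56871557e+01,  7.25938403e-02,
        2.92220683e-02, -1.93505334e-04]), 'tool_pos': array([6.74308099e-01, 1.69468328e-05, 2.37400429e-01]), 'tcp_rot': array([ 1.20820891,  1.21085111, -1.21077719]), 'contact_force': array([-0.45741131,  0.37287638, -0.67094985]), 'moment': array([ 0.02732919, -0.02620343,  0.00162958]), 'gripper_width': 0.08838909429435776}
scene 488.90501785688235 [[0.462, -0.582, 0.669, -0.251], [-0.887, -0.32, 0.334, -0.396], [0.02, -0.748, -0.664, 0.917], [0.0, 0.0, 0.0, 1.0]]
side 472.7233817956935 [[0.919, -0.278, 0.28, 0.185], [-0.394, -0.614, 0.684, -1.04], [-0.018, -0.739, -0.674, 1.094], [0.0, 0.0, 0.0, 1.0]]
wrist 283.4302656186259 [[1.0, -0.001, -0.002, 0.676], [-0.002, -0.951, -0.309, 0.08], [-0.001, 0.309, -0.951, 0.382], [0.0, 0.0, 0.0, 1.0]]
```

View pics/scene0.png

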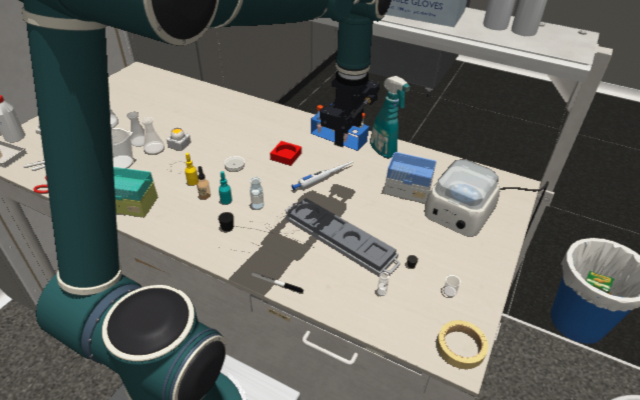

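View pics/side0.png

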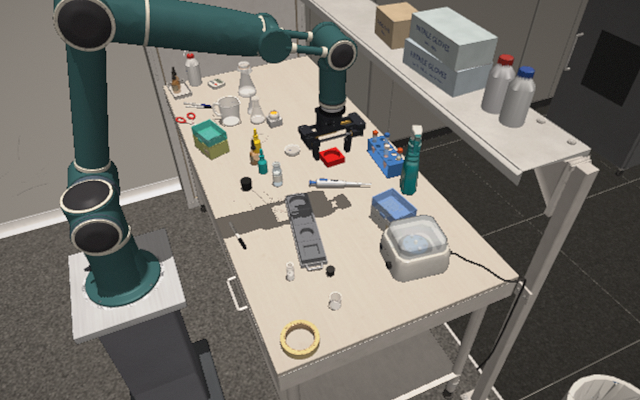

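View pics/wrist0.png

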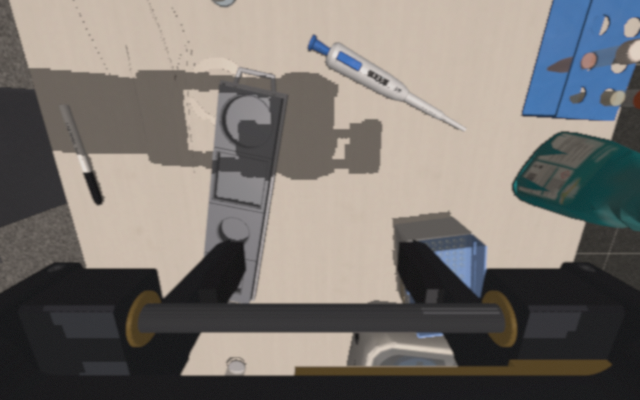

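```bash
python3 - <<'E'
from h import *
d=np.load('scene0.npz');a=d['im'][130:310,150:470];b=np.load('side0.npz')['im'][120:320,220:380]
cv2.imwrite('pics/c1.png',cv2.resize(a,None,fx=2.5,fy=2.5,interpolation=2))
cv2.imwrite('pics/c2.png',cv2.resize(b,None,fx=3,fy=3,interpolation=2))
# bird's eye height map from scene+side
for n in('scene','side','wrist'):
    d=np.load(n+'0.npz');P=cloud(d['z'],d['K'],d['T']);m=(d['z']>0)&(abs(P[...,2])<.03)&(P[...,0]>.4)&(P[...,0]<.9)&(abs(P[...,1])<.4)
    print(n,np.median(P[m][:,2]))
    if n=='wrist': continue
    print({'scene':'x','side':'y'}[n])
    from scipy import ndimage as nd
    Q=P
    m=(Q[...,2]>.012)&(Q[...,2]<.13)&(Q[...,0]>.35)&(Q[...,0]<.85)&(abs(Q[...,1])<.5)
    H=np.zeros((250,500));ix=((Q[m][:,0]-.35)/.002).astype(int);iy=((Q[m][:,1]+.5)/.002).astype(int)
    np.maximum.at(H,(ix.clip(0,249),iy.clip(0,499)),Q[m][:,2])
    L,k=nd.label(nd.binary_closing(H>0,iterations=1))
    for i,s in enumerate(nd.find_objects(L)):
        h=H[s][L[s]==i+1]
        if h.size>25: print(f"x {.35+s[0].start*.002:.3f}-{.35+s[0].stop*.002:.3f} y {-.5+s[1].start*.002:.3f}-{-.5+s[1].stop*.002:.3f} zmax {h.max():.3f}")
E
```

```text
scene 0.0008449509785271037
x
x 0.352-0.446 y -0.462--0.360 zmax 0.029
x 0.356-0.460 y 0.444-0.498 zmax 0.097
x 0.430-0.472 y 0.210-0.252 zmax 0.042
x 0.434-0.462 y -0.220--0.196 zmax 0.066
x 0.486-0.622 y -0.202-0.112 zmax 0.035
x 0.504-0.538 y 0.342-0.374 zmax 0.110
x 0.506-0.528 y -0.366--0.332 zmax 0.046
x 0.516-0.546 y 0.276-0.308 zmax 0.109
x 0.528-0.544 y -0.362--0.330 zmax 0.045
x 0.536-0.568 y 0.408-0.442 zmax 0.107
x 0.540-0.580 y 0.188-0.224 zmax 0.095
x 0.546-0.576 y -0.254--0.228 zmax 0.029
x 0.662-0.680 y 0.352-0.368 zmax 0.020
x 0.664-0.706 y 0.372-0.398 zmax 0.020
x 0.672-0.782 y 0.082-0.148 zmax 0.035
x 0.674-0.694 y 0.338-0.368 zmax 0.021
x 0.700-0.848 y -0.376--0.204 zmax 0.130
x 0.754-0.768 y 0.258-0.294 zmax 0.029
x 0.756-0.772 y 0.216-0.256 zmax 0.031
x 0.776-0.848 y -0.202--0.074 zmax 0.099
x 0.784-0.816 y 0.280-0.294 zmax 0.031
x 0.792-0.824 y 0.066-0.084 zmax 0.024
x 0.812-0.828 y 0.220-0.234 zmax 0.031
x 0.816-0.832 y 0.248-0.288 zmax 0.031
x 0.818-0.838 y -0.258--0.232 zmax 0.130
x 0.828-0.848 y -0.350--0.324 zmax 0.130
x 0.836-0.848 y -0.172--0.154 zmax 0.
[... 893 characters left out ...]
86-0.136 zmax 0.035
x 0.702-0.848 y -0.378--0.216 zmax 0.130
x 0.762-0.772 y -0.254--0.232 zmax 0.130
x 0.770-0.788 y 0.212-0.230 zmax 0.030
x 0.778-0.810 y -0.200--0.076 zmax 0.098
x 0.790-0.848 y -0.290--0.236 zmax 0.130
x 0.800-0.848 y -0.198--0.178 zmax 0.097
x 0.802-0.828 y -0.112--0.102 zmax 0.094
x 0.804-0.816 y -0.180--0.164 zmax 0.094
x 0.812-0.828 y 0.264-0.288 zmax 0.031
x 0.818-0.848 y -0.186--0.162 zmax 0.097
x 0.820-0.848 y -0.094--0.068 zmax 0.095
x 0.822-0.846 y -0.140--0.124 zmax 0.094
x 0.824-0.848 y -0.160--0.138 zmax 0.094
x 0.826-0.840 y -0.316--0.294 zmax 0.129
x 0.828-0.848 y -0.128--0.112 zmax 0.096
x 0.828-0.842 y -0.114--0.098 zmax 0.095
wrist -0.0012415629097356218
```

View pics/c1.png

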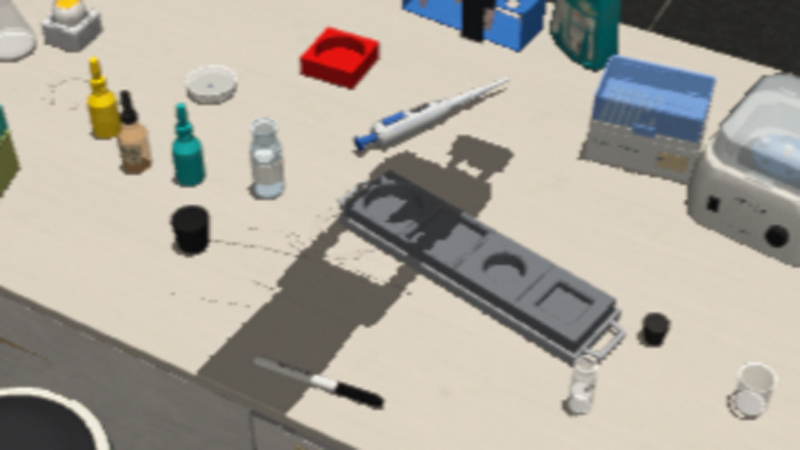

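View pics/c2.png

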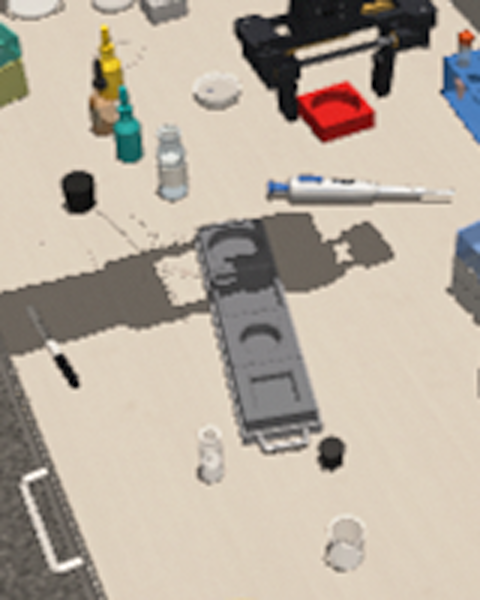

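```bash
cat >> h.py <<'E'
def caddy(P):
    "centre + yaw of the block row from its top surface (height map on 1 mm grid)"
    P=P.reshape(-1,3); m=(P[:,2]>.022)&(P[:,2]<.037)&(P[:,0]>.47)&(P[:,0]<.65)&(abs(P[:,1]+.04)<.19)
    r=cv2.minAreaRect((P[m][:,:2]*1000).astype(np.float32)); return r
def axes(yaw):
    "tool down, jaws at angle yaw from world x"
    y=np.array([np.cos(yaw),np.sin(yaw),0]);x=np.array([0,0,-1.]);return R.from_matrix(np.c_[x,y,np.cross(x,y)]).as_rotvec()
E
python3 - <<'E'
from h import *
print(rotm(manip.state()['tcp_rot']).round(2).tolist())
A=[]
for n in('scene','side'):
    d=np.load(n+'0.npz');P=cloud(d['z'],d['K'],d['T']);A.append(P.reshape(-1,3));print(n,caddy(P))
s=manip.state()
manip.move_pose([.57,-.02,.30],s['tcp_rot'])
print(manip.state()['clock'],manip.state()['tool_pos'])
im,z,K,T=grab('wrist');np.savez('w1.npz',im=im,z=z,K=K,T=T);cv2.imwrite('pics/w1.png',im)
P=cloud(z,K,T);print(caddy(P))
m=(abs(P[...,2])<.01);print('bench',np.median(P[m][:,2]))
m=(P[...,2]>.022)&(P[...,2]<.036)&(P[...,0]>.47)&(P[...,0]<.65);print('top',np.median(P[m][:,2]))
E
```

```text
[[-0.0, 1.0, -0.0], [0.0, -0.0, -1.0], [-1.0, -0.0, -0.0]]
scene ((557.0615844726562, -60.035247802734375), (329.2502136230469, 79.29666900634766), 78.10084533691406)
side ((560.23486328125, -46.46644592285156), (302.2994384765625, 73.83970642089844), 78.29579162597656)
0.7083 [ 0.57048087 -0.01998535  0.3001581 ]
((559.6068115234375, -61.363677978515625), (332.52301025390625, 80.111083984375), 79.64339447021484)
bench -0.001265388088736552
top 0.027765475616717827
```

View pics/w1.png

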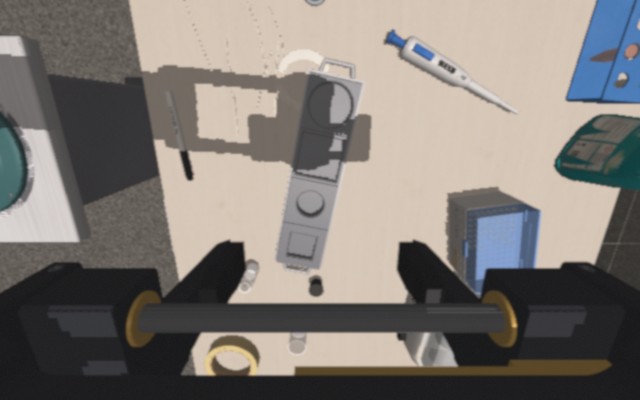

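```bash
sed -i 's/abs(P\[:,1\]+.04)<.19)/(P[:,1]>-.207)\&(P[:,1]<.15))/' h.py
cat >> h.py <<'E'
def look(xy,yaw,h,name,zlo,zhi,rad=.03,zt=.22):
    "hover, wrist look, circle centre of what stands near xy between heights zlo, zhi"
    manip.move_pose([xy[0],xy[1],zt],axes(yaw)); manip.dwell(.1)
    im,z,K,T=grab('wrist'); np.savez(name+'.npz',im=im,z=z,K=K,T=T)
    cv2.imwrite(f'pics/{name}.png',im); P=cloud(z,K,T).reshape(-1,3)
    m=(P[:,2]>zlo)&(P[:,2]<zhi)&(np.hypot(P[:,0]-xy[0],P[:,1]-xy[1])<rad); Q=P[m]
    b=P[(abs(P[:,2])<.008)]; 
    if len(Q)<5: print('few points',len(Q)); return None
    (c,r)=cv2.minEnclosingCircle((Q[:,:2]*1000).astype(np.float32))
    print(name,'n',len(Q),'circle',np.round(c,1),'r',round(r,1),'mean',(Q[:,:2].mean(0)*1000).round(1),'zmax',Q[:,2].max().round(4),'bench',np.median(b[:,2]).round(4))
    return np.array(c)/1000,Q
E
python3 - <<'E'
from h import *
import itertools
d=np.load('w1.npz');P=cloud(d['z'],d['K'],d['T']);print(caddy(P))
for n in('scene','side'):
    e=np.load(n+'0.npz');print(n,caddy(cloud(e['z'],e['K'],e['T'])))
for uv in[(331,102),(321,155),(311,203),(301,245)]: print(onplane(*uv,.0277,d['K'],d['T']).round(4))
a=cv2.resize(d['im'][50:280,250:390],None,fx=4,fy=4,interpolation=cv2.INTER_CUBIC)[:600+320]
cv2.imwrite('pics/w1c.png',cv2.resize(d['im'][60:270,250:390],None,fx=2.85,fy=2.85,interpolation=cv2.INTER_CUBIC))
look([.521,.356],0,.2,'wb',.03,.12)
look([.521,.356],0,.2,'wb2',.085,.12)
print(manip.state()['clock'])
E
```

```text
((562.7322387695312, -43.78477478027344), (295.6746520996094, 73.09780883789062), 78.15391540527344)
scene ((560.5800170898438, -44.41902160644531), (297.6292419433594, 79.13272857666016), 77.72640991210938)
side ((560.23486328125, -46.46644592285156), (302.2994384765625, 73.83970642089844), 78.29579162597656)
[0.5858 0.0696 0.0277]
[ 0.5717 -0.0039  0.0277]
[ 0.5561 -0.0781  0.0277]
[ 0.5388 -0.1502  0.0277]
wb n 723 circle [526.4 362.4] r 16.6 mean [526.3 367.1] zmax 0.1062 bench -0.0011
wb2 n 142 circle [526.6 363. ] r 5.7 mean [526.4 363.9] zmax 0.1065 bench -0.0012
2.75
```

View pics/w1c.png

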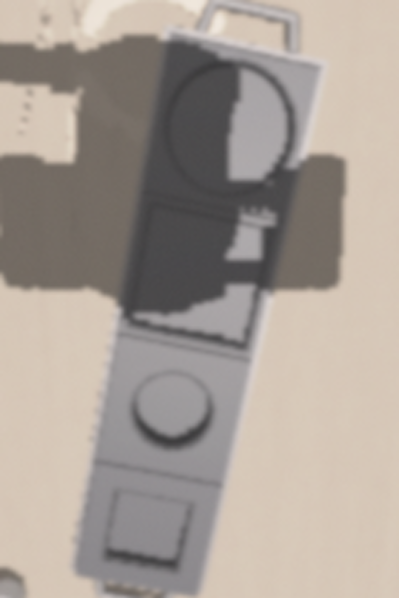

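View pics/wb.png

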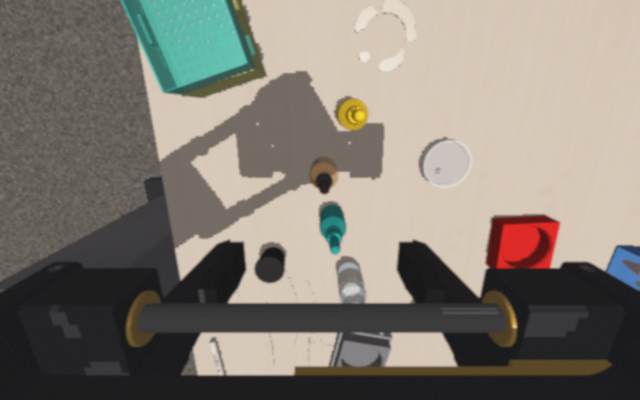

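```bash
cat >> h.py <<'E'
C=np.array([.5627,-.0438]);D=np.array([np.cos(np.radians(78.15)),np.sin(np.radians(78.15))])
WELL=dict(LR=C+.111*D,LS=C+.037*D,SR=C-.037*D,SS=C-.111*D)
FL=dict(LR=.009,LS=.017,SR=.011,SS=.019)
def fz(): return manip.state()['contact_force'][2]
def pick(xy,grip,opening,force,yaw=0,ztop=.16):
    manip.set_gripper(opening)
    manip.move_pose([*xy,ztop],axes(yaw)); manip.move_linear([*xy,grip],rate=.12)
    manip.set_gripper(0,force=force); f0=fz()
    manip.move_linear([*xy,ztop],rate=.12)
    print('held width',manip.state()['gripper_width'],'fz',f0,fz(),'t',manip.state()['clock'])
def place(w,grip,opening,yaw=0,ztop=.20):
    x,y=WELL[w]; z=FL[w]+grip
    manip.move_linear([*manip.state()['tool_pos'][:2],ztop],rate=.15)
    manip.move_pose([x,y,ztop],axes(yaw)); manip.dwell(.2)
    manip.move_linear([x,y,z+.02],rate=.15); f0=fz()
    dz=.004
    while dz>-.0031:                      # creep down until the floor pushes back
        manip.move_linear([x,y,z+dz],rate=.02); manip.dwell(.1)
        if fz()-f0>1.5: break
        dz-=.0005
    print('floor felt at dz',dz,'df',fz()-f0,manip.state()['tool_pos'],'w',manip.state()['gripper_width'])
    manip.set_gripper(opening); manip.dwell(.1); manip.move_linear([x,y,ztop],rate=.12)
    print('t',manip.state()['clock'])
E
python3 - <<'E'
from h import *
pick([.5265,.3627],.048,.07,20)
im,*_=grab('wrist');cv2.imwrite('pics/hb.png',im)
E
```

```text
held width 0.03226870355343216 fz 1.174694314911623 -0.5311870766144413 t 6.375
```

View pics/hb.png

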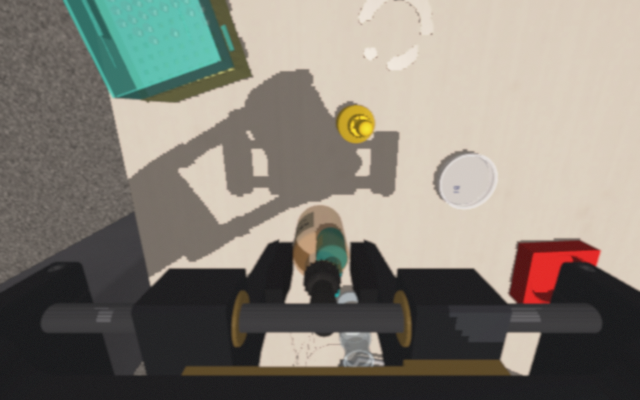

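```bash
python3 - <<'E'
from h import *
place('LR',.048,.055)
manip.set_gripper(.088)
look([.448,-.212],0,0,'wv',.02,.07,.025)
im,*_=grab('side');cv2.imwrite('pics/s1.png',cv2.resize(im[150:330,240:400],None,fx=3,fy=3,interpolation=2))
E
```

```text
floor felt at dz -0.0005 df 5.8084511033395145 [0.58567915 0.06487188 0.05700176] w 0.032276636852032116
t 15.325
wv n 427 circle [ 450.3 -207.3] r 11.4 mean [ 450.3 -206.7] zmax 0.0625 bench -0.0013
```

View pics/s1.png

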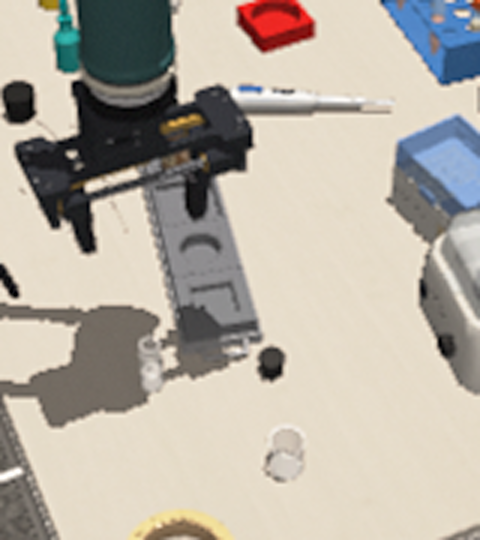

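```bash
python3 - <<'E'
from h import *
pick([.4503,-.2073],.024,.05,12)
place('SR',.024,.045)
manip.set_gripper(.088)
look([.525,-.349],0,0,'wk',.01,.05,.03)
for n in('side','scene'):
    im,*_=grab(n);cv2.imwrite(f'pics/{n}2.png',im)
a=cv2.imread('pics/side2.png')[150:330,240:400];b=cv2.imread('pics/scene2.png')[160:310,270:420]
cv2.imwrite('pics/s2.png',np.hstack([cv2.resize(a,(400,450)),cv2.resize(b,(400,450))]))
E
```

```text
held width 0.02266421494479311 fz 1.0664218306763902 -0.05232690324475414 t 21.5
floor felt at dz 0.0 df 2.2495155571381247 [ 0.55521297 -0.08003555  0.03518502] w 0.022103543046938373
t 29.925
wk n 421 circle [ 527.7 -347.5] r 17.2 mean [ 527.9 -349.4] zmax 0.0427 bench -0.0014
```

View pics/s2.png

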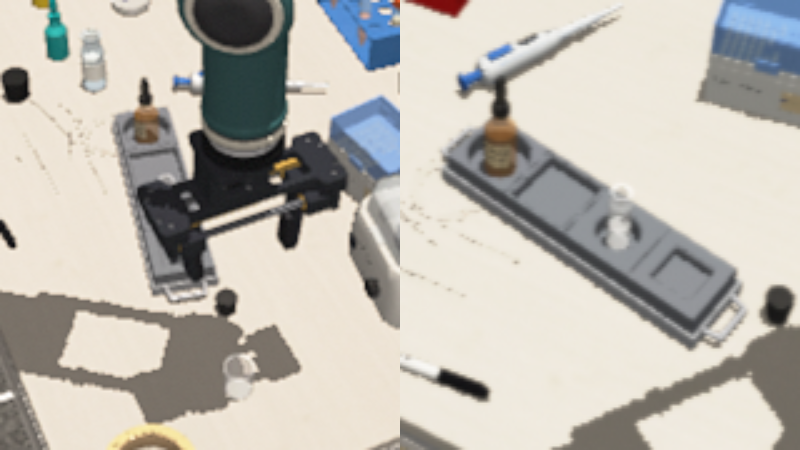

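Bottle and vial stand upright in their wells. Next, the beaker.

```bash
python3 - <<'E'
from h import *
pick([.5277,-.3475],.0175,.06,10)
place('LS',.0175,.055)
manip.set_gripper(.088)
look([.561,-.242],0,0,'ws',.008,.04,.025)
E
```

```text
held width 0.03260714649808477 fz 1.5248463316935206 -0.07878119287828403 t 36.1417
floor felt at dz 0.0 df 3.0646775553313392 [ 0.57040393 -0.00758976  0.03474351] w 0.03265609754665527
t 45.15
ws n 356 circle [ 562.7 -239.9] r 13.2 mean [ 562.7 -239.6] zmax 0.0253 bench -0.0015
```

```bash
python3 - <<'E'
from h import *
pick([.5627,-.2399],.0125,.05,15)
place('SS',.0125,.045)
manip.move_pose([.5,.25,.35],axes(0))
for n in('side','scene'):
    im,*_=grab(n);cv2.imwrite(f'pics/{n}3.png',im)
a=cv2.imread('pics/side3.png')[130:310,220:380];b=cv2.imread('pics/scene3.png')[130:310,190:430]
cv2.imwrite('pics/s3.png',np.hstack([cv2.resize(a,(360,405)),cv2.resize(b,(440,405))]))
print(manip.state()['clock'])
E
```

```text
held width 0.025918874236712217 fz 3.008142506326428 -1.0290191131458037 t 51.175
floor felt at dz 0.0 df 5.499629681934018 [ 0.53992523 -0.15245054  0.0318719 ] w 0.025535943721112373
t 59.35
61.0417
```

View pics/s3.png

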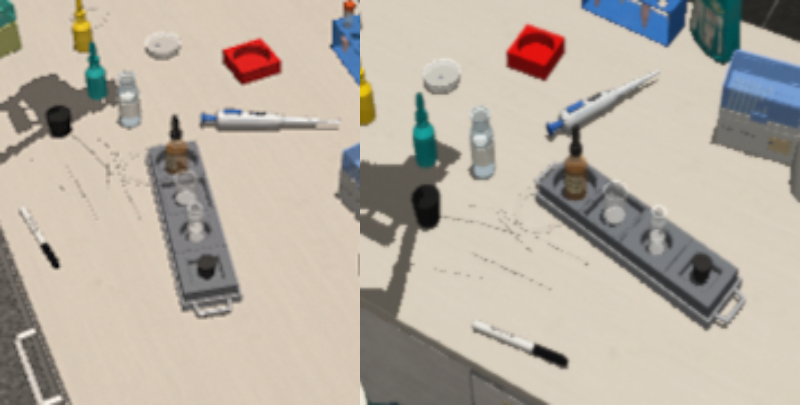

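```bash
python3 - <<'E'
from h import *
for n in('side','scene'):
    im,z,K,T=grab(n);P=cloud(z,K,T).reshape(-1,3);b=np.median(P[(abs(P[:,2])<.008)][:,2])
    for w,t in zip(('LR','SR','LS','SS'),(.116,.073,.059,.043)):
        m=(np.hypot(*(P[:,:2]-WELL[w]).T)<.03)&(P[:,2]>.036);Q=P[m];print(n,w,(np.sort(Q[:,2])[-4]-b).round(4),'exp',t,(Q[:,:2].mean(0)-WELL[w]).round(4))
order.close_job()
E
```

```text
side LR 0.1125 exp 0.116 [-0.0046 -0.0096]
side SR 0.0758 exp 0.073 [-0.0028 -0.0063]
side LS 0.0601 exp 0.059 [-0.0012 -0.0015]
side SS 0.0461 exp 0.043 [ 0.     -0.0024]
scene LR 0.1146 exp 0.116 [-0.0086 -0.0056]
scene SR 0.0751 exp 0.073 [-0.006  -0.0027]
scene LS 0.0615 exp 0.059 [-0.0013 -0.0012]
scene SS 0.0466 exp 0.043 [-0.0027 -0.0012]
the job is handed in; nothing more can be done
```

The caddy is packed and the job is handed in, at about 61 s of the 106 s allowed. I placed the bottle, small vial, beaker and small stopper in that order. I lowered each one slowly and released it only once the floor of its well pushed back.

- **Floor contact:** each item touched down within 0.5 mm of its expected height, with a contact force of 2–6 N.
- **Last pictures:** all four stand upright in the correct wells. The large vial, the large stopper and the turquoise bottle, and what shows of the yellow one, look unmoved. The gripper was clear of everything.
- **Disagreement in the last check:** I compared the height of each item's top with what it should be. The depth readings differed by up to about 3.6 mm (the stopper and vial read high, the bottle low). The size and mixed direction look like depth noise and calibration error, and the floor contact and pictures both show the items seated.

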